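Press a cheese mould with the slip-clutch screw press

TASK

Set the cheese mould with the orange lid down, upright and centred, in the blue circle on the press bed and let go of it, then swing the green press arm over it right up to its stop. Turn the red wing screw clockwise until its clutch first slips against the lid, and stop there: it must be felt to slip, but by less than an eighth of a turn; leave the mould pressed and all other things on the table where they are.

Things in the scene. Friction and masses are not known exactly. Their poses are not given: they have to be found in the camera images.
- mould_orange: The cheese mould to press: upright closed white cylinder with drain holes and an orange flat lid, 56 mm diameter, 85 mm tall over all, about 0.4 kg, rigid. Origin: centre of its underside; z up. Can be gripped anywhere on its side from above.
- mould_blue: Same size and shape as mould_orange but with a blue lid; it stands upright and stays where it is. Origin: centre of its underside.
- mould_green: Same size and shape as mould_orange but with a green lid; it stands upright and stays where it is. Origin: centre of its underside.
- press: Fixed hand press. White bed 220 x 150 mm, 12 mm thick. Origin: at table height below the centre of the marked circle. Its +x points from the circle to the upright post (26 mm diameter), whose axis is 110 mm away; the bed reaches 70 mm before and 150 mm behind the circle's centre. The green swing arm on the post has its underside 135 mm and its top 151 mm above the table.
- press_spot (a point): Centre of the blue circle (72 mm outer diameter) on top of the bed, 12 mm above the table: where the mould is to stand, centred.
- press_arm (a joint): Angle of the green swing arm about the post. 0: at its stop, over the bed along press -x, screw axis above the circle. Positive: swung open, clockwise from above, to the press's +y side (1.57: along press +y). Starts 1.35 to 1.75. Stiff (0.5 N m, 3 N at the pin); stays where left. Arm 34 mm wide, ends 170 mm from the post axis; screw axis 110 mm from the post axis.
- push_pin (a point): Centre of the top of the black upright pin near the arm's free end, by which the arm is pushed: 14 mm diameter, 21 mm tall above the arm's top face, 165 mm from the post axis (55 mm beyond the screw axis), top 172 mm above the table. Moves with the arm.
- press_screw (a joint): Turn of the screw and its flat round collar (68 mm diameter, aluminium, a black line across its full diameter) below the wing, rad, positive clockwise from above = tightening. Starts at 0 to 0.9. Each rad lowers the ram 4.8 mm; with the mould on the bed the ram meets the lid at about 2.4 and the screw stops there (without it, at 4.0). Drag 0.025 N m.
- press_clutch (a joint): Slip of the red wing against the collar, rad, positive clockwise. 0 at the start and while both turn together (the black line on the collar then lies square across the wing, showing on both sides of it). The clutch slips at 0.10 N m: once the ram bears on the lid, turning on clockwise only raises this value.
- wing_grip (a point): Grip point of the red wing, on the screw axis, 197 mm above the table (it does not rise or sink as it turns). The wing is an upright bar 60 mm long along this point's x axis, 16 mm thick along its y axis, 40 mm tall, from 175 to 215 mm above the table; grip it across its thickness from above. The collar's top is at 162 mm. Moves with arm and wing.
- press_ram: Steel pressing foot, a disc of 48 mm diameter and 10 mm thick on a rod below the arm, on the screw axis. Origin: centre of its underside, 108.5 mm above the table when the screw is at 0; the mould's lid on the bed is 97 mm above the table.
- bowl: Bystander: steel bowl, 130 mm across, 55 mm tall. Origin: centre of its underside.
- oil_bottle: Bystander: amber bottle, 64 mm diameter, 190 mm tall. Origin: centre of its underside.
- spatula: Bystander: spatula, 260 mm long, lying flat. Origin: about its middle, at the underside.
There are look-alikes about, which are no part of the job. What is shaped like the mould_orange but pink or yellow is not meant.

How it is judged:
By the outcome, as a careful person would: the job done as asked, in the order asked, and still so for the second after the job is handed in, with the robot touching nothing.
It also fails if it takes over 72 s, if anything falls off the work surface, if the arm or the gripper's body presses on something with over 40 N, if the wrist force passes 120 N, or if a joint passes its speed limit or range.

ROBOT

A 6-joint arm with a two-finger parallel gripper is mounted at the origin on the work surface. World frame = base frame: x ahead of the robot, y to its left, z up, the work surface at z = 0. Lengths are in m, angles in rad, forces in N, time in s.
With the tool pointing down it reaches from about 0.375 to 0.9 m from the base axis. Payload 3.1 kg.
Tool frame: the origin (TCP) lies midway between the tips of the shut fingers; the grasp point (between the pads) lies 19 mm behind it; z points along the fingers, y is the line along which they close (so a half turn about z gives the same grasp; the last joint's range is limited). The gripper opens to 85 mm and grips with 20 to 120 N. Pads are 22 mm wide; open, the fingers measure 114 mm over their backs; the gripper's body (76 mm by 85 mm) begins 54 mm behind the grasp point. The pads swing forward as they close: fully open they stand 13 mm farther back than shut.
Start: joints at [-1.456, 0.527, 1.433, -0, 1.181, -0.178], TCP at [0.181, -0.598, 0.231] pointing down, gripper open.
Joint ranges: [-3.08, 3.08], [-0.75, 2.2], [0.22, 2.44], [-1.43, 4.57], [0, 2.65], [-2.85, 2.85]. Speed limits (rad/s): [2.79, 2.79, 3.14, 3.14, 3.14, 3.14].

INTERFACE

Orientations are given as a unit quaternion [x, y, z, w].
In Python, from station import manip gives the robot as it stands. The module is installed in compiled form; this text tells all that it offers.
- The arm moves only by the tool apply_moves, never from a script. Its arguments are lists of equal length, an entry for each row: "claw": the gripper's target within -1 to 1 (fully open at 1, half-way at 0, shut at -1); "travel": the shift along the tool's x, y, z scaled (see below), a list of three; "turn": the turn, a rotation vector about the tool's x, y, z scaled (see below), a list of three. In form: {"claw": [claw, ...], "travel": [[dx, dy, dz], ...], "turn": [[rx, ry, rz], ...]}. A call has 1 to 5 rows; each row is the pose to reach, as a shift and turn from the pose commanded when the call began, along the tool's axes at that moment, turning the shorter way round; what a row does not reach only later rows make up. The controller multiplies each number of a shift by 800 mm and each number of a turn by 180 degrees. A row lasts 1/12 s, in which the tool goes at most 41.7 mm and 7.16 degrees, less where a joint would pass 70% of its speed; a pose out of reach is approached as far as the arm can. A call with a number of a shift or a turn outside -1 to 1 is refused whole. A call with a gripper value outside its range is refused whole. The fingers move at their own pace and stop on an object; "newtons" is the grip in N (left out, the last holds). Time passes only in rows, so rows that repeat a pose let the fingers close. It gives the time, the measured TCP pose, the force, the opening and the grip force at its end, in the units of the state.
- manip.sense(): the state, without advancing time (a new reading comes with each control period).
- manip.snapshot(name): name is "scene" or "top"; returns a dict with "pixels" (480x640x3 uint8, red, green, blue), "depth" (480x640 float32, m along the optical axis (not along the pixel's ray), 0 where there is no reading), "intrinsics" (3x3 intrinsics, pixels), "k1" (the pictures are not rectified: a ray, as slopes to the right and down, at radius r is drawn at 1 + k1 r^2 times it, then the intrinsics apply), "R" (3x3) and "t" (3): a world point X has camera coordinates R X + t. Camera axes: x right, y down, z forward; pixel columns grow to the right and rows downward; lengths in m; the calibration is good to about 2 mm. A picture is of the moment at which its call begins.
- manip.sign_off(): hands the job in; it is judged then, once.
The state is a dict: "t": time; "q": joint angles; "qd": joint speeds; "tau": joint torques, N m; "tcp_pos": TCP position; "tool_rot": TCP orientation; "force": force on the tool from outside, world axes, zero at the start; "ft_torque": the same for the moment, N m; "finger_gap": opening from 0.0 (shut) to 1.0 (fully open); "gripper_force": force on a finger pad.
Only numpy, scipy, OpenCV 4.12 (cv2) and the standard library are available. Lean on these libraries where they do the work, as an engineer would, in place of code of your own. Each camera call takes 0.05 s, during which the arm holds its last target. There are 200 camera calls.

## Working session

There is one attempt and no reset: what is moved stays moved. The work goes in short steps, Python scripts to look and compute and a tool call to move; the robot and the scene stay as the last step left them, time stands still between calls to the robot, and variables do not carry over. Pictures are saved under pics/ and viewed, at most 10 in all, crops included, and the job is handed in when it is done.

Besides the shell and the picture viewer there is one more tool, called after "Emit:" as name(argument=value, ...), one argument or row to a line, values as JSON. apply_moves: Moves the arm, as the interface text tells. Shifts and turns lie within -1 to 1; 1 stands for 800 mm of shift or 180 degrees of turn. Its arguments: {"type":"object","properties":{"claw":{"type":"array","items":{"type":"number"}},"travel":{"type":"array","items":{"type":"array","items":{"type":"number"}}},"turn":{"type":"array","items":{"type":"array","items":{"type":"number"}}},"newtons":{"type":"number"}},"required":["claw","travel","turn"]}

```bash
mkdir -p pics; cat > h.py <<'E'
import numpy as np, cv2
from station import manip
from scipy.spatial.transform import Rotation as Ro
def snap(n,f=None):
    s=manip.snapshot(n)
    if f: cv2.imwrite('pics/'+f,cv2.cvtColor(s['pixels'],cv2.COLOR_RGB2BGR))
    return s
def ray(s,u,v):
    K=np.array(s['intrinsics']);a=np.array([(u-K[0,2])/K[0,0],(v-K[1,2])/K[1,1]]);b=a.copy()
    for _ in range(20): b=a/(1+s['k1']*(b@b))
    R=np.array(s['R']);return -R.T@np.array(s['t']),R.T@np.array([b[0],b[1],1.])
def plane(s,u,v,z):
    o,d=ray(s,u,v);return o+d*(z-o[2])/d[2]
def proj(s,X):
    c=np.array(s['R'])@X+np.array(s['t']);b=c[:2]/c[2];b=b*(1+s['k1']*(b@b));K=np.array(s['intrinsics'])
    return K[0,0]*b[0]+K[0,2],K[1,1]*b[1]+K[1,2]
def blobs(s,lo,hi,mn=60,box=None):
    h=cv2.cvtColor(s['pixels'],cv2.COLOR_RGB2HSV);m=cv2.inRange(h,np.array(lo),np.array(hi))
    if box is not None:
        k=np.zeros_like(m);k[box[1]:box[3],box[0]:box[2]]=1;m=m*k
    n,l,st,c=cv2.connectedComponentsWithStats(m)
    return [(st[i].tolist(),c[i].round(1).tolist(),l==i) for i in range(1,n) if st[i,4]>=mn]
def st():
    s=manip.sense();print({k:np.round(s[k],4).tolist() for k in('t','tcp_pos','tool_rot','force','finger_gap','gripper_force','q')})
    return s
def move(dp,rotz=0):
    """world shift -> tool units"""
    s=manip.sense();R=Ro.from_quat(s['tool_rot']).as_matrix();return (R.T@np.array(dp))/.8
E
python3 - <<'E'
from h import *
st()
for n in('scene','top'):
    s=snap(n,n+'0.png');print(n,s['k1'],np.round(-np.array(s['R']).T@s['t'],3),np.round(s['R'],2).tolist())
    for nm,lo,hi in(('red',(0,120,80),(6,255,255)),('orange',(7,130,80),(20,255,255)),('green',(40,90,50),(85,255,255)),('blue',(95,100,50),(125,255,255))):
        for b in blobs(s,lo,hi): print(nm,b[0],b[1])
E
```

```text
{'t': 0.0, 'tcp_pos': [0.181, -0.5975, 0.2303], 'tool_rot': [0.9892, 0.1464, 0.0, -0.0011], 'force': [-0.3925, -0.8199, 0.2598], 'finger_gap': 0.9963, 'gripper_force': 0.0, 'q': [-1.4555, 0.5285, 1.4339, 0.0, 1.1814, -0.1785]}
scene 0.003572447451492977 [ 1.325 -0.42   0.908] [[0.44, 0.9, 0.0], [0.59, -0.29, -0.76], [-0.68, 0.33, -0.66]]
red [320, 222, 31, 27, 616] [335.3, 232.9]
red [519, 352, 112, 82, 2552] [577.7, 396.4]
red [372, 409, 203, 71, 4355] [477.8, 455.8]
red [585, 411, 55, 69, 1648] [620.0, 454.3]
orange [430, 33, 51, 82, 1574] [451.5, 86.0]
orange [588, 57, 52, 37, 788] [618.4, 72.7]
orange [466, 212, 26, 21, 426] [478.3, 222.1]
orange [397, 324, 115, 82, 2244] [449.3, 365.8]
orange [129, 331, 40, 43, 1199] [149.4, 353.4]
orange [145, 386, 33, 19, 171] [162.9, 398.4]
orange [375, 395, 28, 21, 184] [388.5, 404.8]
green [438, 179, 23, 17, 322] [449.1, 186.9]
green [618, 204, 22, 13, 167] [630.8, 210.6]
green [544, 277, 45, 41, 601] [566.1, 296.8]
blue [380, 190, 22, 18, 304] [390.5, 198.1]
blue [414, 472, 25, 8, 106] [422.6, 476.8]
top -0.010140577687031057 [ 0.354 -0.05
[... 194 characters left out ...]

red [580, 197, 60, 23, 840] [613.3, 207.7]
red [569, 266, 38, 8, 156] [581.8, 268.1]
red [28, 315, 5, 30, 64] [30.2, 329.7]
orange [46, 99, 37, 63, 1735] [62.1, 131.7]
orange [11, 98, 629, 382, 109098] [290.1, 278.5]
orange [462, 185, 12, 17, 94] [466.6, 195.8]
orange [622, 277, 18, 58, 643] [633.1, 299.8]
orange [580, 331, 17, 42, 211] [588.2, 351.5]
orange [322, 410, 154, 70, 7389] [396.0, 453.1]
orange [1, 416, 19, 32, 90] [8.3, 432.3]
green [174, 99, 6, 35, 95] [176.6, 116.1]
green [320, 190, 39, 19, 374] [341.1, 198.3]
green [155, 251, 22, 20, 342] [164.8, 260.4]
green [35, 260, 36, 5, 102] [52.9, 262.5]
blue [0, 92, 15, 28, 218] [4.6, 105.8]
blue [209, 261, 21, 20, 336] [219.5, 270.4]
```

View pics/scene0.png

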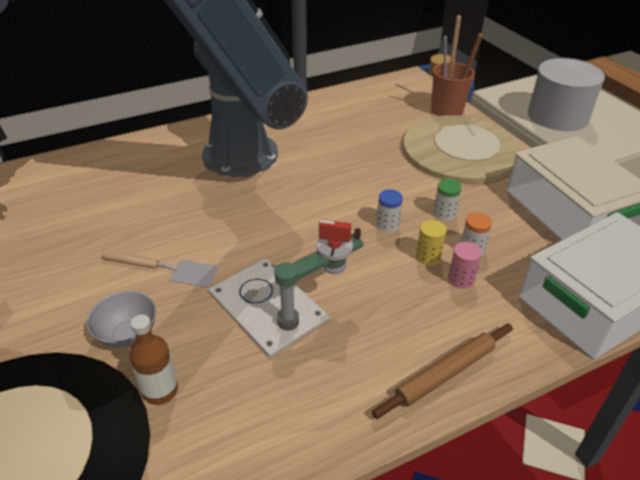

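View pics/top0.png

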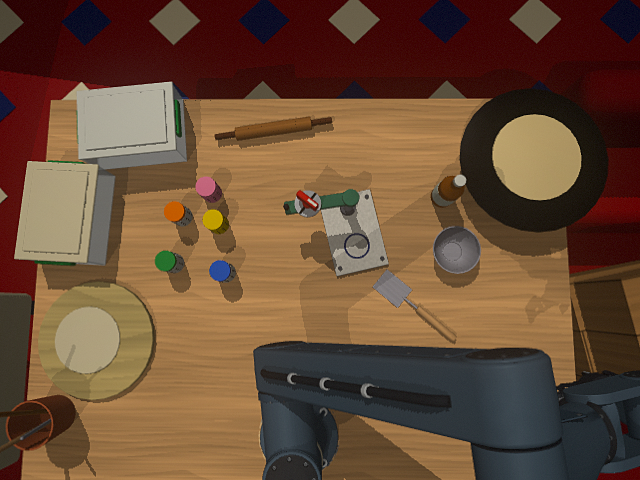

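The scene shows the orange-lid mould at (478,222), in the top view at (175,212). Possible confusions in the top view are pink (206,188), yellow (213,220), green (167,262), blue (221,271) and the brown rolling pin/bottle. Orange lid on a white drilled body is the one. The press has its circle at (357,246), post at (350,198) and wing at (307,203).

```bash
cat > m1.py <<'E'
from h import *
s=snap('top');c=snap('scene')
def lid(s,lo,hi,box,z):
    b=max(blobs(s,lo,hi,20,box),key=lambda b:b[0][4]);
    ct=max(cv2.findContours(b[2].astype(np.uint8),cv2.RETR_EXTERNAL,cv2.CHAIN_APPROX_NONE)[0],key=len)[:,0]
    P=np.array([plane(s,u,v,z)[:2] for u,v in ct]);(x,y),r=cv2.minEnclosingCircle((P*1000).astype(np.float32))
    print(b[0],b[1],'circ',round(x,1),round(y,1),'r',round(r,1))
print('orange');lid(s,(5,190,120),(14,255,255),(160,195,190,228),.085);lid(c,(5,150,80),(20,255,255),(460,208,496,240),.085)
print('yellow');lid(s,(20,150,100),(32,255,255),(195,200,235,240),.085)
print('pink');lid(s,(150,60,80),(179,255,255),(190,170,225,205),.085)
print('green');lid(s,(40,90,50),(85,255,255),(150,245,185,275),.085);print('blue');lid(s,(95,100,50),(125,255,255),(205,255,235,285),.085)
# bed polygon & circle
g=cv2.cvtColor(s['pixels'],cv2.COLOR_RGB2HSV)
m=cv2.inRange(g,np.array((90,60,20)),np.array((130,255,200)));m[:225]=0;m[268:]=0;m[:,:338]=0;m[:,378:]=0
v,u=np.nonzero(m);P=np.array([plane(s,a,b,.012)[:2] for a,b in zip(u,v)])*1000
print('circle px',len(u));A=np.c_[2*P,np.ones(len(P))];q=np.linalg.lstsq(A,(P**2).sum(1),rcond=None)[0];print(q[:2],np.sqrt(q[2]+q[:2]@q[:2]))
def cr(s,x0,y0,x1,y1,k): return cv2.resize(cv2.cvtColor(s['pixels'][y0:y1,x0:x1],cv2.COLOR_RGB2BGR),None,fx=k,fy=k,interpolation=cv2.INTER_CUBIC)
a=cr(s,270,175,400,285,5);b=cr(s,150,170,240,290,1)
cv2.imwrite('pics/press.png',a)
o=np.hstack([cr(s,150,170,240,290,4),cr(c,420,170,510,290,4)]);cv2.imwrite('pics/mould.png',o)
E
python3 m1.py
```

```text
orange
[164, 201, 20, 21, 315] [173.6, 211.1] circ 591.4 338.2 r 27.8
[466, 213, 25, 20, 388] [478.3, 222.1] circ 601.4 334.2 r 32.9
yellow
[202, 209, 21, 21, 344] [212.2, 219.0] circ 569.9 233.3 r 28.5
pink
[196, 177, 22, 26, 387] [206.4, 188.2] circ 650.4 247.5 r 38.7
green
[155, 251, 22, 20, 342] [164.8, 260.4] circ 459.4 354.3 r 29.1
blue
[209, 261, 21, 20, 335] [219.5, 270.4] circ 432.8 209.8 r 27.5
circle px 79
[ 508.4368152  -156.57427389] 33.515950033719065
```

View pics/press.png

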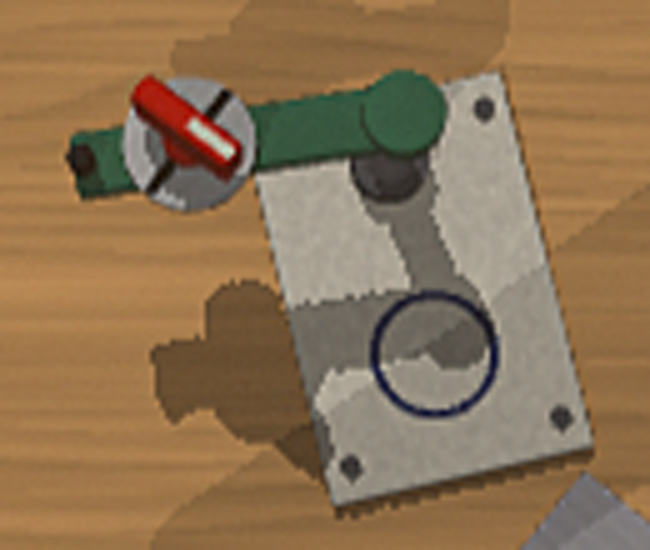

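View pics/mould.png

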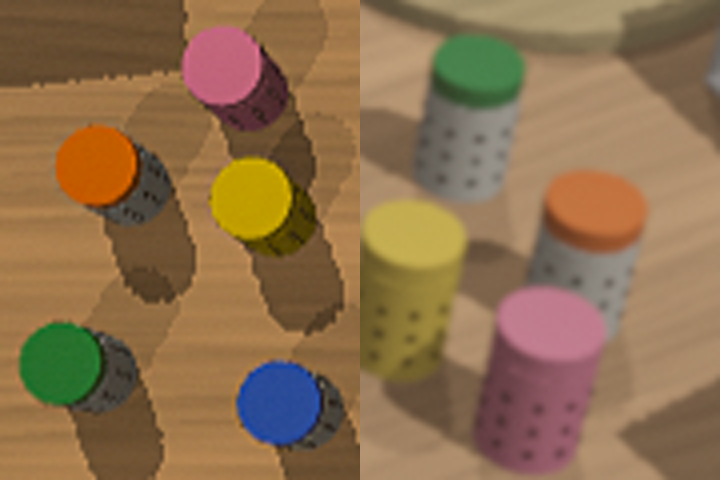

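The crop confirms the pick: the orange lid at crop (97,165) sits on a white, drilled body, while pink and yellow are solid colour. In the press crop the circle is at (435,353), post cap (403,112), wing centre (188,127), and pin (80,158).

```bash
cat > m2.py <<'E'
from h import *
s=snap('top')
px=lambda a,b:((a+.5)/5-.5+270,(b+.5)/5-.5+175)
def P(a,b,z): return plane(s,*px(a,b),z)[:2]*1000
A,B,C=P(498,72,.012),P(590,455,.012),P(338,508,.012)
print('corners',A,B,C,np.linalg.norm(A-B),np.linalg.norm(B-C))
x=(A-B)/np.linalg.norm(A-B);print('x heading',np.degrees(np.arctan2(x[1],x[0])),'from y edge',np.degrees(np.arctan2(*(C-B)[::-1]))-90)
y=np.array([-x[1],x[0]]);print('circle from corners',(B+C)/2+70*x)
b=[P(a,b,.012) for a,b in((374,353),(497,353),(435,293),(435,414))];print('circle extremes',np.mean(b,0))
post=P(403,112,.156);print('post',post)
wing=P(188,127,.215) ;print('wing top mid',wing,'collar',P(189,144,.162),'pin',P(80,157,.172))
print('wing ends',P(148,92,.215),P(230,162,.215))
E
python3 m2.py
```

```text
corners [ 669.00462333 -193.8792669 ] [ 452.04744    -242.41331538] [ 422.21503457 -102.75969776] 222.31952964216282 142.80443034835213
x heading 12.609651085530679 from y edge 12.05812695342837
circle from corners [ 505.44283752 -157.30497283]
circle extremes [ 508.64204768 -157.16075371]
post [ 614.4979379  -130.88410409]
wing top mid [594.21154336 -24.00006354] collar [596.70200013 -23.10025951] pin [588.01464619  30.87776973]
wing ends [611.35829547  -4.64381934] [577.14398556 -44.22735618]
```

Emit:
apply_moves(
  claw=[1,1,1,1,1],
  travel=[
    [0.05,-0.04,-0.02],
    [0.1,-0.08,-0.05],
    [0.15,-0.13,-0.05],
    [0.2,-0.17,-0.05],
    [0.204,-0.174,-0.05],
  ],
  turn=[
    [0,0,-0.04],
    [0,0,-0.08],
    [0,0,-0.12],
    [0,0,-0.16],
    [0,0,-0.19],
  ],
)

```text
t: 0.67
tcp_pos: [0.2911, -0.4266, 0.2712]
tool_rot: [0.901, 0.433, 0.0, 0.001]
force: [0.7, 0.1, -0.7]
finger_gap: 0.997
gripper_force: 0.0
```

Emit:
apply_moves(
  claw=[1,1,1,1,1],
  travel=[
    [0.05,-0.015,0],
    [0.1,-0.03,0],
    [0.15,-0.046,0],
    [0.2,-0.062,0],
    [0.248,-0.077,0],
  ],
  turn=[
    [0,0,-0.039],
    [0,0,-0.078],
    [0,0,-0.117],
    [0,0,-0.156],
    [0,0,-0.195],
  ],
)

```text
t: 1.08
tcp_pos: [0.3675, -0.2329, 0.2708]
tool_rot: [0.729, 0.685, 0.0, 0.0]
force: [0.1, -0.3, 0.9]
finger_gap: 1.001
gripper_force: 0.0
```

Emit:
apply_moves(
  claw=[1,1,1,1,1],
  travel=[
    [0.05,0.016,0],
    [0.1,0.032,0],
    [0.15,0.048,0],
    [0.2,0.064,0],
    [0.247,0.08,0],
  ],
  turn=[
    [0,0,-0.039],
    [0,0,-0.087],
    [0,0,-0.087],
    [0,0,-0.087],
    [0,0,-0.087],
  ],
)

```text
t: 1.5
tcp_pos: [0.4447, -0.04, 0.2709]
tool_rot: [0.631, 0.776, 0.0, 0.0]
force: [0.6, -0.6, -0.1]
finger_gap: 0.996
gripper_force: 0.0
```

Emit:
apply_moves(
  claw=[1,1,1,1,1],
  travel=[
    [0.042,0.027,0],
    [0.085,0.055,0],
    [0.128,0.083,0],
    [0.17,0.11,0],
    [0.212,0.138,0],
  ],
  turn=[
    [0,0,0],
    [0,0,0],
    [0,0,0],
    [0,0,0],
    [0,0,0],
  ],
)

```text
t: 1.92
tcp_pos: [0.518, 0.1486, 0.2707]
tool_rot: [0.631, 0.776, -0.0, 0.0]
force: [1.7, -0.7, 0.4]
finger_gap: 1.003
gripper_force: 0.0
```

Emit:
apply_moves(
  claw=[1,1,1,1,1],
  travel=[
    [0.042,0.027,0],
    [0.085,0.055,0],
    [0.128,0.083,0],
    [0.17,0.11,0],
    [0.212,0.138,0.03],
  ],
  turn=[
    [0,0,0],
    [0,0,0],
    [0,0,0],
    [0,0,0],
    [0,0,0],
  ],
)

```text
t: 2.33
tcp_pos: [0.5927, 0.3345, 0.2537]
tool_rot: [0.63, 0.776, 0.004, 0.003]
force: [1.6, 0.2, 1.5]
finger_gap: 0.997
gripper_force: 0.0
```

```bash
python3 - <<'E'
from h import *
s=st(); print(np.round(move([.5914-s['tcp_pos'][0],.3382-s['tcp_pos'][1],.035-s['tcp_pos'][2]]),4), np.degrees(Ro.from_quat(s['tool_rot']).as_rotvec()))
E
```

```text
{'t': 2.3333, 'tcp_pos': [0.5927, 0.3345, 0.2537], 'tool_rot': [0.6303, 0.7764, 0.0045, 0.0025], 'force': [1.6408, 0.2322, 1.5386], 'finger_gap': 0.9967, 'gripper_force': 0.0, 'q': [0.3499, 0.5798, 1.2647, 0.0003, 1.2868, 0.1429]}
[ 0.0043 -0.0034  0.2733] [113.26726924 139.51886457   0.8074406 ]
```

Emit:
apply_moves(
  claw=[1,1,1,1,1],
  travel=[
    [0.001,-0.001,0.05],
    [0.001,-0.001,0.1],
    [0.001,-0.001,0.13],
    [0.001,-0.001,0.15],
    [0.001,-0.001,0.15],
  ],
  turn=[
    [0,0,0],
    [0,0,0],
    [0,0,0],
    [0,0,0],
    [0,0,0],
  ],
)

```text
t: 2.75
tcp_pos: [0.5853, 0.3303, 0.1242]
tool_rot: [0.631, 0.776, -0.004, -0.003]
force: [0.0, -0.8, -0.2]
finger_gap: 1.003
gripper_force: 0.0
```

```bash
python3 - <<'E'
from h import *
s=st(); print(np.round(move([.5914-s['tcp_pos'][0],.3382-s['tcp_pos'][1],.035-s['tcp_pos'][2]]),4))
a=snap('scene');b=snap('top')
cr=lambda s,x0,y0,x1,y1,k: cv2.resize(cv2.cvtColor(s['pixels'][y0:y1,x0:x1],cv2.COLOR_RGB2BGR),None,fx=k,fy=k)
cv2.imwrite('pics/pre.png',np.hstack([cr(a,400,130,540,290,2.5),cr(b,120,150,260,310,2.5)]))
E
```

```text
{'t': 2.75, 'tcp_pos': [0.5853, 0.3303, 0.1242], 'tool_rot': [0.6306, 0.7761, -0.0043, -0.0026], 'force': [0.007, -0.7595, -0.1818], 'finger_gap': 1.0025, 'gripper_force': 0.0, 'q': [0.3479, 0.7162, 1.386, -0.0, 1.0495, 0.1419]}
[0.0082 0.0105 0.1114]
```

View pics/pre.png

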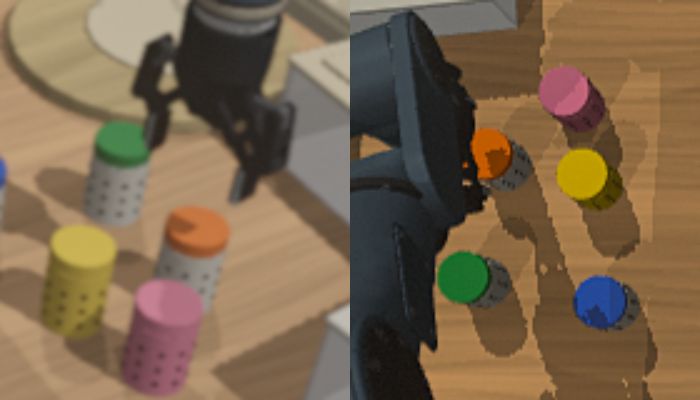

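The gripper straddles the orange lid (left half, (197,225)); the fingertips are at (155,140) and (240,195) above it. I'll settle and centre it before descending.

Emit:
apply_moves(
  claw=[1,1,1],
  travel=[
    [0,0,0],
    [0,0,0],
    [0,0,0],
  ],
  turn=[
    [0,0,0],
    [0,0,0],
    [0,0,0],
  ],
)

```text
t: 3.1
tcp_pos: [0.5898, 0.3317, 0.1314]
tool_rot: [0.631, 0.776, 0.002, 0.001]
force: [0.2, -0.1, 0.2]
finger_gap: 1.002
gripper_force: 0.0
```

```bash
python3 - <<'E'
from h import *
s=st(); print(np.round(move([.5914-s['tcp_pos'][0],.3382-s['tcp_pos'][1],.035-s['tcp_pos'][2]]),4))
E
```

```text
{'t': 3.1, 'tcp_pos': [0.5898, 0.3317, 0.1314], 'tool_rot': [0.6308, 0.776, 0.0015, 0.0009], 'force': [0.1751, -0.0822, 0.1959], 'finger_gap': 1.0015, 'gripper_force': 0.0, 'q': [0.3476, 0.7079, 1.38, 0.0, 1.0501, 0.1418]}
[0.0074 0.0032 0.1205]
```

Emit:
apply_moves(
  claw=[1,1,1,1,1],
  travel=[
    [0.0075,0.003,0.03],
    [0.0075,0.003,0.06],
    [0.0075,0.003,0.09],
    [0.0075,0.003,0.11],
    [0.0075,0.003,0.12],
  ],
  turn=[
    [0,0,0],
    [0,0,0],
    [0,0,0],
    [0,0,0],
    [0,0,0],
  ],
)

```text
t: 3.52
tcp_pos: [0.5889, 0.3373, 0.0319]
tool_rot: [0.631, 0.776, -0.001, -0.001]
force: [-0.6, -0.5, -0.5]
finger_gap: 0.998
gripper_force: 0.0
```

Emit:
apply_moves(
  claw=[1,1,0,-0.6,-0.6],
  travel=[
    [0,0,0],
    [0,0,0],
    [0,0,0],
    [0,0,0],
    [0,0,0],
  ],
  turn=[
    [0,0,0],
    [0,0,0],
    [0,0,0],
    [0,0,0],
    [0,0,0],
  ],
  newtons=40,
)

```text
t: 3.93
tcp_pos: [0.5936, 0.3389, 0.0363]
tool_rot: [0.631, 0.776, 0.004, 0.003]
force: [2.2, 0.9, 1.8]
finger_gap: 0.644
gripper_force: 42.4
```

Emit:
apply_moves(
  claw=[-0.6,-0.6,-0.6,-0.6,-0.6],
  travel=[
    [0,0,0],
    [0,0,0],
    [0,0,0],
    [0,0,0],
    [0,0,0],
  ],
  turn=[
    [0,0,0],
    [0,0,0],
    [0,0,0],
    [0,0,0],
    [0,0,0],
  ],
)

```text
t: 4.35
tcp_pos: [0.5936, 0.3389, 0.0363]
tool_rot: [0.631, 0.776, 0.004, 0.002]
force: [4.7, 1.7, 5.7]
finger_gap: 0.647
gripper_force: 42.5
```

Emit:
apply_moves(
  claw=[-0.6,-0.6,-0.6,-0.6,-0.6],
  travel=[
    [0,0,-0.02],
    [0,0,-0.06],
    [0,0,-0.1],
    [0,0,-0.14],
    [0,0,-0.16],
  ],
  turn=[
    [0,0,0],
    [0,0,0],
    [0,0,0],
    [0,0,0],
    [0,0,0],
  ],
)

```text
t: 4.77
tcp_pos: [0.5895, 0.3379, 0.1642]
tool_rot: [0.631, 0.776, 0.0, 0.0]
force: [1.5, 0.5, -3.2]
finger_gap: 0.65
gripper_force: 44.0
```

Emit:
apply_moves(
  claw=[-0.6,-0.6,-0.6,-0.6,-0.6],
  travel=[
    [0,0,0],
    [-0.02,-0.04,0],
    [-0.05,-0.08,0],
    [-0.08,-0.12,0],
    [-0.11,-0.16,0],
  ],
  turn=[
    [0,0,0],
    [0,0,0],
    [0,0,0],
    [0,0,0],
    [0,0,0],
  ],
)

```text
t: 5.18
tcp_pos: [0.4781, 0.224, 0.1589]
tool_rot: [0.63, 0.776, -0.003, -0.002]
force: [1.1, -0.5, -4.8]
finger_gap: 0.649
gripper_force: 44.8
```

```bash
python3 - <<'E'
from h import *
s=st(); p=s['tcp_pos']
for t in((.43,-.05),(.508,-.157)): print(t,np.round(move([t[0]-p[0],t[1]-p[1],0]),4))
E
```

```text
{'t': 5.1833, 'tcp_pos': [0.4781, 0.224, 0.1589], 'tool_rot': [0.6303, 0.7764, -0.0028, -0.0021], 'force': [1.143, -0.4716, -4.813], 'finger_gap': 0.6494, 'gripper_force': 44.7534, 'q': [0.2263, 0.5032, 1.742, -0.0001, 0.9035, 0.0194]}
(0.43, -0.05) [-0.3228 -0.1292  0.001 ]
(0.508, -0.157) [-0.4738 -0.0613  0.0005]
```

Emit:
apply_moves(
  claw=[-0.6,-0.6,-0.6,-0.6,-0.6],
  travel=[
    [-0.04,-0.016,0],
    [-0.08,-0.032,0],
    [-0.12,-0.048,0],
    [-0.16,-0.065,0],
    [-0.2,-0.08,0],
  ],
  turn=[
    [0,0,0],
    [0,0,0],
    [0,0,0],
    [0,0,0],
    [0,0,0],
  ],
)

```text
t: 5.6
tcp_pos: [0.449, 0.0548, 0.1596]
tool_rot: [0.631, 0.776, -0.002, -0.003]
force: [0.8, -0.0, -4.5]
finger_gap: 0.646
gripper_force: 45.0
```

Emit:
apply_moves(
  claw=[-0.6,-0.6,-0.6,-0.6,-0.6],
  travel=[
    [-0.04,-0.016,0],
    [-0.08,-0.032,0],
    [-0.12,-0.048,0],
    [-0.16,-0.035,0],
    [-0.2,-0.02,0],
  ],
  turn=[
    [0,0,0],
    [0,0,0],
    [0,0,0],
    [0,0,0],
    [0,0,0],
  ],
)

```text
t: 6.02
tcp_pos: [0.4654, -0.1041, 0.1593]
tool_rot: [0.631, 0.775, -0.001, -0.004]
force: [2.0, 1.1, -4.7]
finger_gap: 0.645
gripper_force: 45.1
```

Emit:
apply_moves(
  claw=[-0.6,-0.6,-0.6,-0.6,-0.6],
  travel=[
    [-0.03,0.015,0],
    [-0.06,0.03,0],
    [-0.07,0.036,0],
    [-0.07,0.036,0],
    [-0.07,0.036,0],
  ],
  turn=[
    [0,0,0],
    [0,0,0],
    [0,0,0],
    [0,0,0],
    [0,0,0],
  ],
)

```text
t: 6.43
tcp_pos: [0.5069, -0.1517, 0.1596]
tool_rot: [0.631, 0.776, -0.0, -0.003]
force: [-1.6, 0.4, -5.1]
finger_gap: 0.648
gripper_force: 45.1
```

```bash
python3 - <<'E'
from h import *
s=st(); p=s['tcp_pos']
for t in((.508,-.157),): print(t,np.round(move([t[0]-p[0],t[1]-p[1],0]),4))
a=snap('top');b=snap('scene')
# circle again where visible, in the scene view
cr=lambda s,x0,y0,x1,y1,k: cv2.resize(cv2.cvtColor(s['pixels'][y0:y1,x0:x1],cv2.COLOR_RGB2BGR),None,fx=k,fy=k)
cv2.imwrite('pics/place.png',np.hstack([cr(b,190,190,380,370,2),cr(a,260,150,450,330,2)]))
E
```

```text
{'t': 6.4333, 'tcp_pos': [0.5069, -0.1517, 0.1596], 'tool_rot': [0.6309, 0.7758, -0.0004, -0.0032], 'force': [-1.5887, 0.4135, -5.1155], 'finger_gap': 0.6475, 'gripper_force': 45.0778, 'q': [-0.5023, 0.5032, 1.7391, 0.0005, 0.9057, -0.7079]}
(0.508, -0.157) [-0.0068 -0.     -0.    ]
```

View pics/place.png

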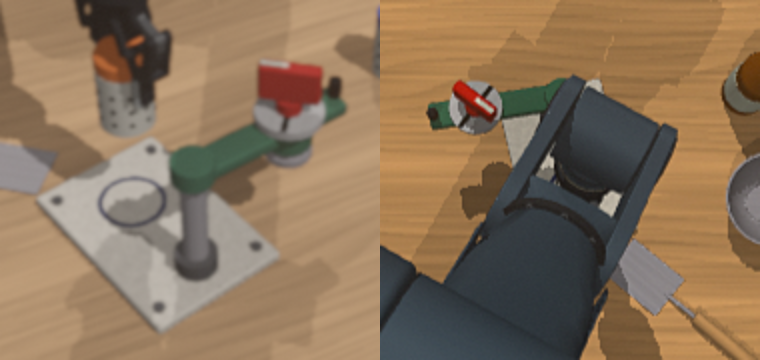

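Left half: mould held upright above the bed, with the clear circle at crop (132,202), i.e. scene pixel about (256,291). I'll refine the circle centre from both views.

```bash
cat > circ.py <<'E'
from h import *
from scipy.optimize import least_squares
def ring(img,s,c0,dark):
    g=cv2.cvtColor(img,cv2.COLOR_RGB2HSV)
    h,w=g.shape[:2];pts=[]
    # darkest / bluest sample along radial lines on the bed plane
    f=img.astype(float);blue=f[...,2]-f[...,0]
    for a in np.arange(0,2*np.pi,np.pi/60):
        rs=np.arange(.027,.043,.0004);v=[]
        for r in rs:
            u=np.array(proj(s,np.array([c0[0]+r*np.cos(a),c0[1]+r*np.sin(a),.012])),np.float32)
            v.append(cv2.getRectSubPix(blue.astype(np.float32),(1,1),(float(u[0]),float(u[1])))[0,0])
        v=np.array(v);i=v.argmax()
        if v[i]-np.median(v)>12:
            wt=np.clip(v-np.median(v)-5,0,None);r=(rs*wt).sum()/wt.sum();pts.append((c0[0]+r*np.cos(a),c0[1]+r*np.sin(a)))
    P=np.array(pts);q=least_squares(lambda q:np.hypot(P[:,0]-q[0],P[:,1]-q[1])-q[2],[*c0,.035],loss='soft_l1',f_scale=.001)
    return len(P),q.x*1000
def run(n,img,s):
    c=np.array([.508,-.157])
    for _ in range(3):
        k,x=ring(img,s,c,0);c=x[:2]/1000
    print(n,k,x.round(1))
s=snap('scene');run('scene',s['pixels'],s)
t=snap('top');run('top(initial)',cv2.cvtColor(cv2.imread('pics/top0.png'),cv2.COLOR_BGR2RGB),t)
E
python3 circ.py
```

```text
scene 60 [ 510.1 -156.3   33.3]
top(initial) 120 [ 508.2 -156.5   33.4]
```

Emit:
apply_moves(
  claw=[-0.6,-0.6,-0.6,-0.6,-0.6],
  travel=[
    [-0.0065,0.001,0.03],
    [-0.0065,0.001,0.07],
    [-0.0065,0.001,0.1],
    [-0.0065,0.001,0.125],
    [-0.0065,0.001,0.13],
  ],
  turn=[
    [0,0,0],
    [0,0,0],
    [0,0,0],
    [0,0,0],
    [0,0,0],
  ],
)

```text
t: 7.05
tcp_pos: [0.5084, -0.1559, 0.0546]
tool_rot: [0.63, 0.776, -0.001, -0.004]
force: [-0.6, 0.9, -5.4]
finger_gap: 0.645
gripper_force: 44.8
```

Emit:
apply_moves(
  claw=[-0.6,-0.6,-0.6],
  travel=[
    [0,0,0],
    [0,0,0],
    [0,0,0],
  ],
  turn=[
    [0,0,0],
    [0,0,0],
    [0,0,0],
  ],
)

```text
t: 7.3
tcp_pos: [0.512, -0.1583, 0.0588]
tool_rot: [0.631, 0.776, 0.0, 0.001]
force: [0.4, -0.3, -3.8]
finger_gap: 0.646
gripper_force: 44.8
```

```bash
python3 - <<'E'
from h import *
s=st(); p=s['tcp_pos']
for t in((.509,-.157),): print(t,np.round(move([t[0]-p[0],t[1]-p[1],.0483-p[2]]),4))
E
```

```text
{'t': 7.3, 'tcp_pos': [0.512, -0.1583, 0.0588], 'tool_rot': [0.6306, 0.7761, 0.0003, 0.0014], 'force': [0.4179, -0.294, -3.8472], 'finger_gap': 0.646, 'gripper_force': 44.7925, 'q': [-0.5084, 0.6764, 1.7911, 0.0, 0.6713, -0.7147]}
(0.509, -0.157) [ 0.0024 -0.0034  0.0131]
```

Emit:
apply_moves(
  claw=[-0.6,-0.6,-0.6,-0.6,-0.6],
  travel=[
    [0.001,-0.0025,0.003],
    [0.001,-0.0025,0.006],
    [0.001,-0.0025,0.009],
    [0.001,-0.0025,0.011],
    [0.001,-0.0025,0.011],
  ],
  turn=[
    [0,0,0],
    [0,0,0],
    [0,0,0],
    [0,0,0],
    [0,0,0],
  ],
)

```text
t: 7.72
tcp_pos: [0.5088, -0.1576, 0.0484]
tool_rot: [0.631, 0.776, -0.0, -0.0]
force: [0.2, -0.5, -4.1]
finger_gap: 0.645
gripper_force: 44.8
```

```bash
python3 - <<'E'
from h import *
s=st(); p=s['tcp_pos']
for t in((.509,-.157),): print(t,np.round(move([t[0]-p[0],t[1]-p[1],.0483-p[2]]),4))
E
```

```text
{'t': 7.7167, 'tcp_pos': [0.5088, -0.1576, 0.0484], 'tool_rot': [0.6308, 0.776, -0.0, -0.0002], 'force': [0.2421, -0.5311, -4.1189], 'finger_gap': 0.6453, 'gripper_force': 44.7929, 'q': [-0.5103, 0.6936, 1.8009, 0.0, 0.6475, -0.7161]}
(0.509, -0.157) [0.0007 0.0004 0.0001]
```

Emit:
apply_moves(
  claw=[-0.6,-0.6,-0.6,-0.6],
  travel=[
    [0.0004,0.0003,0.001],
    [0.0004,0.0003,0.0018],
    [0.0004,0.0003,0.0018],
    [0.0004,0.0003,0.0018],
  ],
  turn=[
    [0,0,0],
    [0,0,0],
    [0,0,0],
    [0,0,0],
  ],
)

```text
t: 8.05
tcp_pos: [0.509, -0.1576, 0.048]
tool_rot: [0.631, 0.776, -0.0, 0.0]
force: [-3.1, -1.5, 6.1]
finger_gap: 0.647
gripper_force: 45.9
```

Contact (force +6 N). I'll release gently, rise and back away.

Emit:
apply_moves(
  claw=[0.4,0.7,1,1,1],
  travel=[
    [0,0,-0.001],
    [0,0,-0.001],
    [0,0,-0.001],
    [0,0,-0.001],
    [0,0,-0.001],
  ],
  turn=[
    [0,0,0],
    [0,0,0],
    [0,0,0],
    [0,0,0],
    [0,0,0],
  ],
)

```text
t: 8.47
tcp_pos: [0.5093, -0.1572, 0.0479]
tool_rot: [0.631, 0.776, 0.0, 0.0]
force: [-0.4, 0.5, -0.5]
finger_gap: 1.004
gripper_force: 0.0
```

Emit:
apply_moves(
  claw=[1,1,1,1,1],
  travel=[
    [0,0,-0.03],
    [0,0,-0.08],
    [0,0,-0.13],
    [0,0,-0.18],
    [0,0,-0.23],
  ],
  turn=[
    [0,0,0],
    [0,0,0],
    [0,0,0],
    [0,0,0],
    [0,0,0],
  ],
)

```text
t: 8.88
tcp_pos: [0.5086, -0.157, 0.2336]
tool_rot: [0.631, 0.776, -0.0, -0.0]
force: [0.7, 0.4, 0.2]
finger_gap: 0.999
gripper_force: 0.0
```

Emit:
apply_moves(
  claw=[1,0,-1,-1,-1],
  travel=[
    [0.05,-0.01,0],
    [0.1,-0.03,0],
    [0.15,-0.05,0],
    [0.2,-0.05,0],
    [0.24,-0.05,0],
  ],
  turn=[
    [0,0,0],
    [0,0,0],
    [0,0,0],
    [0,0,0],
    [0,0,0],
  ],
)

```text
t: 9.3
tcp_pos: [0.428, 0.0247, 0.2319]
tool_rot: [0.631, 0.776, -0.0, -0.001]
force: [0.7, 0.5, 0.6]
finger_gap: 0.457
gripper_force: 0.0
```

```bash
cat > m3.py <<'E'
from h import *
import m1h
E
python3 - <<'E'
from h import *
st();s=snap('top');c=snap('scene')
for n,v in(('top',s),('scene',c)):
    u0=proj(v,np.array([.509,-.157,.097]));x,y=int(u0[0]),int(u0[1])
    for b in blobs(v,(4,150,80),(20,255,255),40,(x-25,y-25,x+25,y+25)):
        ct=max(cv2.findContours(b[2].astype(np.uint8),cv2.RETR_EXTERNAL,cv2.CHAIN_APPROX_NONE)[0],key=len)[:,0]
        P=np.array([plane(v,*q,.097)[:2] for q in ct]);r=cv2.minEnclosingCircle((P*1000).astype(np.float32))
        print(n,b[0],b[1],np.round(r[0],1),round(r[1],1))
cr=lambda s,x0,y0,x1,y1,k: cv2.resize(cv2.cvtColor(s['pixels'][y0:y1,x0:x1],cv2.COLOR_RGB2BGR),None,fx=k,fy=k)
cv2.imwrite('pics/rel.png',np.hstack([cr(c,200,190,380,340,2),cr(s,270,160,450,310,2)]))
E
```

```text
{'t': 9.3, 'tcp_pos': [0.428, 0.0247, 0.2319], 'tool_rot': [0.631, 0.7758, -0.0001, -0.0009], 'force': [0.7198, 0.4543, 0.5503], 'finger_gap': 0.4566, 'gripper_force': 0.0, 'q': [-0.2047, 0.2636, 1.8992, 0.0007, 0.9804, -0.4101]}
top [349, 233, 22, 21, 355] [359.4, 242.8] [ 505.8 -158. ] 28.1
scene [239, 252, 27, 23, 482] [251.9, 263.2] [ 515.4 -159.9] 31.7
```

View pics/rel.png

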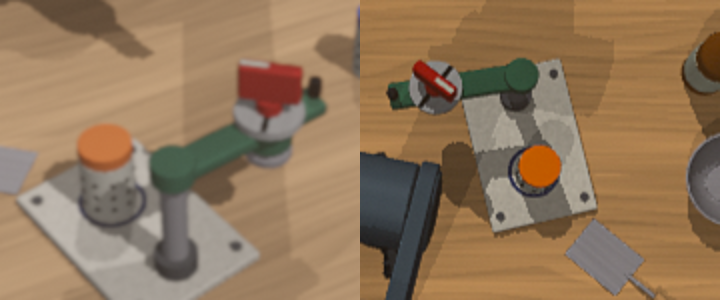

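Released: the lid in the top view is at (359,243), about 2.5 mm from the circle centre, with the mould upright inside the ring. Next I'll straddle the black pin (top-view crop (393,93)) with half-shut fingers.

Emit:
apply_moves(
  claw=[-0.39,-0.39,-0.39,-0.39,-0.39],
  travel=[
    [-0.006,0.04,0],
    [-0.012,0.08,0],
    [-0.02,0.12,0],
    [-0.027,0.16,0],
    [-0.031,0.195,0],
  ],
  turn=[
    [0,0,0],
    [0,0,0],
    [0,0,0],
    [0,0,0],
    [0,0,0],
  ],
)

```text
t: 9.82
tcp_pos: [0.5912, 0.029, 0.2318]
tool_rot: [0.631, 0.776, 0.0, 0.001]
force: [-0.1, -0.2, 0.1]
finger_gap: 0.309
gripper_force: 0.0
```

Emit:
apply_moves(
  claw=[-0.39,-0.39,-0.39],
  travel=[
    [0,0,0.01],
    [0,0,0.01],
    [0,0,0.01],
  ],
  turn=[
    [0,0,0.013],
    [0,0,0.013],
    [0,0,0.013],
  ],
)

```text
t: 10.07
tcp_pos: [0.5878, 0.0295, 0.2229]
tool_rot: [0.646, 0.763, -0.001, -0.001]
force: [-0.6, -0.5, -0.5]
finger_gap: 0.304
gripper_force: 0.0
```

```bash
python3 - <<'E'
from h import *
s=st(); p=s['tcp_pos']
print(np.round(move([.588-p[0],.031-p[1],.157-p[2]]),4))
c=snap('scene')
v=cv2.cvtColor(c['pixels'],cv2.COLOR_RGB2BGR)
cv2.imwrite('pics/pin.png',cv2.resize(v[170:310,270:430],None,fx=4,fy=4))
for X in((.588,.031,.172),(p[0],p[1],p[2])):
    q=proj(c,np.array(X));print(q,((q[0]-270)*4,(q[1]-170)*4))
E
```

```text
{'t': 10.0667, 'tcp_pos': [0.5878, 0.0295, 0.2229], 'tool_rot': [0.6463, 0.7631, -0.0009, -0.0012], 'force': [-0.5955, -0.4894, -0.5256], 'finger_gap': 0.3045, 'gripper_force': 0.0, 'q': [-0.1394, 0.4891, 1.5336, -0.0002, 1.1218, -0.3048]}
[0.0017 0.0008 0.0823]
(np.float64(356.1803238513235), np.float64(227.98656729531072)) (np.float64(344.7212954052941), np.float64(231.94626918124288))
(np.float64(356.7233853595333), np.float64(207.42409690115926)) (np.float64(346.8935414381333), np.float64(149.69638760463704))
```

View pics/pin.png

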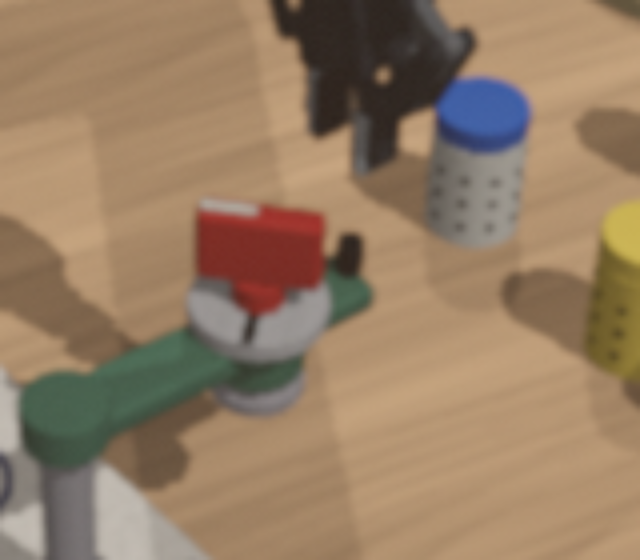

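Pin top is at crop (349,240), close to where I predicted (345,232), and the fingers hang above it. Descending to straddle it.

Emit:
apply_moves(
  claw=[-0.39,-0.39,-0.39,-0.39,-0.39],
  travel=[
    [0.0015,0.0025,0.02],
    [0.0015,0.0025,0.04],
    [0.0015,0.0025,0.06],
    [0.0015,0.0025,0.078],
    [0.0015,0.0025,0.08],
  ],
  turn=[
    [0,0,0],
    [0,0,0],
    [0,0,0],
    [0,0,0],
    [0,0,0],
  ],
)

```text
t: 10.53
tcp_pos: [0.5876, 0.0315, 0.158]
tool_rot: [0.646, 0.763, -0.002, -0.002]
force: [0.4, 0.9, -0.1]
finger_gap: 0.309
gripper_force: 0.0
```

```bash
python3 - <<'E'
from h import *
s=st(); p=np.array(s['tcp_pos']);R=Ro.from_quat(s['tool_rot']).as_matrix()
print('head',np.degrees(np.arctan2(R[1,0],R[0,0])))
O=np.array([.6155,-.133]);lead=.006
h0=np.radians(99.5)
for d in range(0,107,8):
    h=h0+np.radians(d);t=np.array([-np.sin(h),np.cos(h)]);X=O+.165*np.array([np.cos(h),np.sin(h)])+lead*t
    v=R.T@np.r_[X-p[:2],0]/.8;print(d,X.round(4),v[:2].round(4),round(-d/180,3))
E
```

```text
{'t': 10.5333, 'tcp_pos': [0.5876, 0.0315, 0.158], 'tool_rot': [0.6464, 0.763, -0.0015, -0.0023], 'force': [0.3597, 0.9101, -0.0952], 'finger_gap': 0.3087, 'gripper_force': 0.0, 'q': [-0.1361, 0.5728, 1.5917, -0.0001, 0.9826, -0.3012]}
head 99.46390361863413
0 [0.5823 0.0287] [-0.0024 -0.007 ] 0.0
8 [0.5602 0.0226] [-0.0054 -0.0357] -0.044
16 [0.5391 0.0133] [-0.0125 -0.0636] -0.089
24 [0.5194 0.0013] [-0.0233 -0.0903] -0.133
32 [ 0.5017 -0.0134] [-0.0378 -0.1152] -0.178
40 [ 0.4861 -0.0304] [-0.0555 -0.1378] -0.222
48 [ 0.4731 -0.0494] [-0.0763 -0.1578] -0.267
56 [ 0.4629 -0.07  ] [-0.0996 -0.1747] -0.311
64 [ 0.4556 -0.0919] [-0.1251 -0.1881] -0.356
72 [ 0.4514 -0.1145] [-0.1521 -0.1979] -0.4
80 [ 0.4505 -0.1376] [-0.1803 -0.2039] -0.444
88 [ 0.4527 -0.1605] [-0.209  -0.2058] -0.489
96 [ 0.4581 -0.1829] [-0.2378 -0.2037] -0.533
104 [ 0.4666 -0.2043] [-0.2659 -0.1977] -0.578
```

Emit:
apply_moves(
  claw=[-0.39,-0.39,-0.39,-0.39,-0.39],
  travel=[
    [-0.0045,-0.03,0],
    [-0.009,-0.0525,0],
    [-0.016,-0.0745,0],
    [-0.026,-0.0955,0],
    [-0.038,-0.1152,0],
  ],
  turn=[
    [0,0,-0.0356],
    [0,0,-0.0711],
    [0,0,-0.1067],
    [0,0,-0.1422],
    [0,0,-0.1778],
  ],
)

```text
t: 10.95
tcp_pos: [0.5047, -0.0133, 0.1612]
tool_rot: [0.408, 0.913, 0.001, 0.002]
force: [3.1, 0.9, -2.6]
finger_gap: 0.306
gripper_force: 1.8
```

```bash
cat > arc.py <<'E'
from h import *
import sys
s=st(); p=np.array(s['tcp_pos']);R=Ro.from_quat(s['tool_rot']).as_matrix()
print('head',np.degrees(np.arctan2(R[1,0],R[0,0])))
O=np.array([.6155,-.133]);lead=.006
for d in map(float,sys.argv[1:]):
    h=np.radians(99.5+d);t=np.array([-np.sin(h),np.cos(h)]);X=O+.165*np.array([np.cos(h),np.sin(h)])+lead*t
    v=R.T@np.r_[X-p[:2],.157-p[2]]/.8;print(d,X.round(4),v.round(4),round((99.5+d-np.degrees(np.arctan2(R[1,0],R[0,0])))/-180,4))
c=snap('scene')
for b in blobs(c,(40,90,50),(85,255,255),100,(180,170,400,330)): print(b[0],b[1])
E
python3 arc.py 32 64
```

```text
{'t': 10.95, 'tcp_pos': [0.5047, -0.0133, 0.1612], 'tool_rot': [0.4084, 0.9128, 0.0011, 0.0018], 'force': [3.1263, 0.8791, -2.6195], 'finger_gap': 0.306, 'gripper_force': 1.8216, 'q': [-0.249, 0.4703, 1.8044, 0.0021, 0.8629, -0.9797]}
head 131.78936678106822
32.0 [ 0.5017 -0.0134] [ 0.0024 -0.0029  0.0052] 0.0016
64.0 [ 0.4556 -0.0919] [-0.0324 -0.1112  0.0049] -0.1762
```

Pushing at 3 N as expected; the arm is following.

Emit:
apply_moves(
  claw=[-0.39,-0.39,-0.39,-0.39,-0.39],
  travel=[
    [-0.002,-0.023,0],
    [-0.007,-0.0455,0],
    [-0.014,-0.0675,0],
    [-0.0235,-0.0885,0],
    [-0.0354,-0.108,0],
  ],
  turn=[
    [0,0,-0.0356],
    [0,0,-0.0711],
    [0,0,-0.1067],
    [0,0,-0.1422],
    [0,0,-0.1778],
  ],
)

```text
t: 11.42
tcp_pos: [0.4589, -0.0918, 0.1612]
tool_rot: [0.143, 0.99, 0.001, 0.002]
force: [2.6, 2.0, 1.1]
finger_gap: 0.301
gripper_force: 1.9
```

```bash
python3 arc.py 64 80 88 93
```

```text
{'t': 11.4167, 'tcp_pos': [0.4589, -0.0918, 0.1612], 'tool_rot': [0.1426, 0.9898, 0.0005, 0.0015], 'force': [2.615, 1.994, 1.1203], 'finger_gap': 0.3005, 'gripper_force': 1.8754, 'q': [-0.4382, 0.4302, 1.8915, 0.0026, 0.8172, -1.7247]}
head 163.60656620104032
64.0 [ 0.4556 -0.0919] [ 0.004  -0.0012  0.0053] 0.0006
80.0 [ 0.4505 -0.1376] [-0.006  -0.0578  0.0052] -0.0883
88.0 [ 0.4527 -0.1605] [-0.0168 -0.0845  0.0052] -0.1327
93.0 [ 0.4557 -0.1746] [-0.0254 -0.1003  0.0052] -0.1605
```

Emit:
apply_moves(
  claw=[-0.39,-0.39,-0.39,-0.39,-0.39],
  travel=[
    [-0.002,-0.023,0.002],
    [-0.005,-0.04,0.003],
    [-0.01,-0.057,0.003],
    [-0.015,-0.07,0.003],
    [-0.0195,-0.083,0.003],
  ],
  turn=[
    [0,0,-0.033],
    [0,0,-0.06],
    [0,0,-0.09],
    [0,0,-0.112],
    [0,0,-0.133],
  ],
)

```text
t: 11.88
tcp_pos: [0.455, -0.1595, 0.1584]
tool_rot: [-0.063, 0.998, 0.001, 0.001]
force: [1.9, 2.9, 0.2]
finger_gap: 0.309
gripper_force: 1.7
```

Emit:
apply_moves(
  claw=[-0.39,-0.39,-0.39,-0.39,-0.39],
  travel=[
    [-0.0005,-0.004,0],
    [-0.001,-0.008,0],
    [-0.0015,-0.012,0],
    [-0.002,-0.016,0],
    [-0.0025,-0.018,0],
  ],
  turn=[
    [0,0,-0.006],
    [0,0,-0.012],
    [0,0,-0.018],
    [0,0,-0.024],
    [0,0,-0.028],
  ],
)

```text
t: 12.3
tcp_pos: [0.4579, -0.1736, 0.1576]
tool_rot: [-0.109, 0.994, 0.0, -0.001]
force: [-0.3, 3.6, 2.7]
finger_gap: 0.305
gripper_force: 1.6
```

```bash
python3 arc.py 93 96
```

```text
{'t': 12.3, 'tcp_pos': [0.4579, -0.1736, 0.1576], 'tool_rot': [-0.1089, 0.9941, 0.0003, -0.0005], 'force': [-0.3118, 3.6279, 2.7181], 'finger_gap': 0.3047, 'gripper_force': 1.5502, 'q': [-0.591, 0.4614, 1.8402, -0.0002, 0.8412, -2.3798]}
head -167.49952162842706
93.0 [ 0.4557 -0.1746] [ 0.0029 -0.0006  0.0008] -2.0
96.0 [ 0.4581 -0.1829] [ 0.0022 -0.0114  0.0007] -2.0167
```

Emit:
apply_moves(
  claw=[-0.39,-0.39,-0.39],
  travel=[
    [0,-0.003,0],
    [0,-0.005,0],
    [0,-0.005,0],
  ],
  turn=[
    [0,0,0],
    [0,0,0],
    [0,0,0],
  ],
)

```text
t: 12.6
tcp_pos: [0.4584, -0.1766, 0.1573]
tool_rot: [-0.108, 0.994, 0.002, -0.001]
force: [-0.9, 6.3, 3.4]
finger_gap: 0.307
gripper_force: 3.1
```

Emit:
apply_moves(
  claw=[-0.39,-0.39,-0.39],
  travel=[
    [0,-0.003,0],
    [0,-0.005,0],
    [0,-0.005,0],
  ],
  turn=[
    [0,0,0],
    [0,0,0],
    [0,0,0],
  ],
)

```text
t: 12.85
tcp_pos: [0.4583, -0.1768, 0.1572]
tool_rot: [-0.107, 0.994, 0.005, -0.001]
force: [0.8, 15.2, 7.3]
finger_gap: 0.304
gripper_force: 7.5
```

At the stop: force rises with no motion. Back off to centre and lift.

Emit:
apply_moves(
  claw=[-0.39,-0.39,-0.39,-0.39,-0.39],
  travel=[
    [0,0.006,0],
    [0,0.012,0],
    [0,0.012,0],
    [0,0.012,-0.03],
    [0,0.012,-0.07],
  ],
  turn=[
    [0,0,0],
    [0,0,0],
    [0,0,0],
    [0,0,0],
    [0,0,0],
  ],
)

```text
t: 13.27
tcp_pos: [0.4565, -0.1723, 0.2119]
tool_rot: [-0.108, 0.994, 0.001, -0.002]
force: [0.2, 0.1, -0.1]
finger_gap: 0.301
gripper_force: 0.0
```

Emit:
apply_moves(
  claw=[0,0.2,0.2,0.2,0.2],
  travel=[
    [0,0,-0.05],
    [0.02,0.03,-0.07],
    [0.06,0.07,-0.07],
    [0.09,0.11,-0.07],
    [0.12,0.14,-0.07],
  ],
  turn=[
    [0,0,0.039],
    [0,0,0.078],
    [0,0,0.117],
    [0,0,0.156],
    [0,0,0.195],
  ],
)

```text
t: 13.68
tcp_pos: [0.3385, -0.0831, 0.2697]
tool_rot: [0.2, 0.98, -0.001, 0.0]
force: [-0.6, -0.2, 0.5]
finger_gap: 0.603
gripper_force: 0.0
```

```bash
python3 - <<'E'
from h import *
s=st();print('torque',s['ft_torque'])
c=snap('scene');t=snap('top')
cr=lambda s,x0,y0,x1,y1,k: cv2.resize(cv2.cvtColor(s['pixels'][y0:y1,x0:x1],cv2.COLOR_RGB2BGR),None,fx=k,fy=k,interpolation=cv2.INTER_CUBIC)
cv2.imwrite('pics/sw.png',np.hstack([cr(c,190,190,320,330,3),cr(t,300,170,430,310,3)]))
E
```

```text
{'t': 13.6833, 'tcp_pos': [0.3385, -0.0831, 0.2697], 'tool_rot': [0.1995, 0.9799, -0.0005, 0.0005], 'force': [-0.5841, -0.2014, 0.4569], 'finger_gap': 0.6027, 'gripper_force': 0.0, 'q': [-0.5643, 0.0802, 2.0114, -0.0008, 1.0487, -1.7329]}
torque [0.00903543 0.06280824 0.01494712]
```

View pics/sw.png

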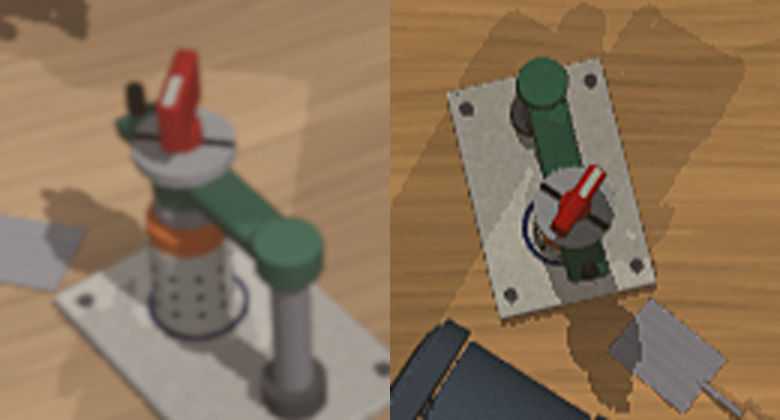

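The arm lies over the mould. In the top crop the wing runs (563,232)–(596,172) and the black line (541,186)–(606,225). I'll work out the wing heading and axis.

```bash
cat > wing.py <<'E'
from h import *
import sys
t=snap('top')
def wing(t):
    px=lambda a,b:((a-390+.5)/3-.5+300,(b+.5)/3-.5+170)
    h=cv2.cvtColor(t['pixels'],cv2.COLOR_RGB2HSV)
    m=(cv2.inRange(h,np.array((0,140,60)),np.array((8,255,255)))|cv2.inRange(h,np.array((172,140,60)),np.array((179,255,255))));
    k=np.zeros_like(m);k[215:260,340:385]=1;m*=k
    m=cv2.morphologyEx(m,cv2.MORPH_CLOSE,np.ones((5,5)))
    v,u=np.nonzero(m);P=np.array([plane(t,a,b,.205)[:2] for a,b in zip(u,v)])*1000
    r=cv2.minAreaRect(P.astype(np.float32));w=np.linalg.svd(P-P.mean(0))[2][0] if len(P)<3000 else 0
    print('red n',len(u),'mean',P.mean(0).round(1),'rect',np.round(r[0],1),np.round(r[1],1),'head',np.degrees(np.arctan2(w[1],w[0])).round(1))
    return px
if __name__=='__main__':
    px=wing(t)
    A,B=[plane(t,*px(*q),.162)[:2]*1000 for q in((541,186),(606,225))];d=B-A
    print('line head',np.degrees(np.arctan2(d[1],d[0])),'mid',(A+B)/2)
    C=plane(t,*px(574,207),.162)[:2]*1000;print('collar c',C)
    A,B=[plane(t,*px(*q),.215)[:2]*1000 for q in((561,225),(598,170))];d=B-A
    print('wing',A,B,np.degrees(np.arctan2(d[1],d[0])))
    X=np.array([.508,-.1565]);s=st();p=s['tcp_pos'];R=Ro.from_quat(s['tool_rot']).as_matrix()
    print('head',np.degrees(np.arctan2(R[1,0],R[0,0])),move([X[0]-p[0],X[1]-p[1],.262-p[2]]))
E
python3 wing.py
```

```text
red n 185 mean [ 507.3 -155.7] rect [ 507.5 -156.4] [23.9 62. ] head 147.2
line head -121.24417817305215 mid [ 509.05446133 -156.19869855]
collar c [ 507.77002338 -156.65658236]
wing [ 486.58209187 -141.77075459] [ 530.55030958 -171.39545695] -33.971119362107395
{'t': 13.8333, 'tcp_pos': [0.3379, -0.0828, 0.2696], 'tool_rot': [0.196, 0.9806, -0.0004, -0.0001], 'force': [1.0381, 0.0036, 0.3828], 'finger_gap': 0.5996, 'gripper_force': 0.0, 'q': [-0.5642, 0.0799, 2.0124, -0.001, 1.0491, -1.7399]}
head 157.39209163524876 [-0.23169726 -0.00331774  0.0094544 ]
```

Emit:
apply_moves(
  claw=[0.2,0.2,0.2,0.2,0.2],
  travel=[
    [-0.05,0,0],
    [-0.1,0,0],
    [-0.15,0,0],
    [-0.2,-0.0033,0],
    [-0.2317,-0.0033,0],
  ],
  turn=[
    [0,0,0.02],
    [0,0,0.04],
    [0,0,0.052],
    [0,0,0.052],
    [0,0,0.052],
  ],
)

```text
t: 14.25
tcp_pos: [0.5156, -0.1617, 0.2696]
tool_rot: [0.276, 0.961, -0.001, 0.003]
force: [0.1, -1.1, 0.6]
finger_gap: 0.604
gripper_force: 0.0
```

Emit:
apply_moves(
  claw=[0.2,0.2,0.2,0.2],
  travel=[
    [0,0,0.02],
    [0,0,0.03],
    [0,0,0.03],
    [0,0,0.03],
  ],
  turn=[
    [0,0,0],
    [0,0,0],
    [0,0,0],
    [0,0,0],
  ],
)

```text
t: 14.58
tcp_pos: [0.5094, -0.1577, 0.2447]
tool_rot: [0.276, 0.961, 0.0, -0.001]
force: [-0.1, -0.4, 0.2]
finger_gap: 0.602
gripper_force: 0.0
```

```bash
cat > w2.py <<'E'
from h import *
s=st();print('torque',np.round(s['ft_torque'],3));p=s['tcp_pos'];R=Ro.from_quat(s['tool_rot']).as_matrix()
print('head',np.degrees(np.arctan2(R[1,0],R[0,0])),move([.508-p[0],-.1563-p[1],.18-p[2]]))
E
python3 w2.py
```

```text
{'t': 14.5833, 'tcp_pos': [0.5094, -0.1577, 0.2447], 'tool_rot': [0.2758, 0.9612, 0.0001, -0.0011], 'force': [-0.0659, -0.3596, 0.1541], 'finger_gap': 0.602, 'gripper_force': 0.0, 'q': [-0.5097, 0.3885, 1.6452, -0.0003, 1.1102, -1.5216]}
torque [-0.02   0.01  -0.004]
head 147.98288943792758 [0.00225651 0.00058548 0.08084395]
```

Emit:
apply_moves(
  claw=[0.2,0.2,0.2,0.2,0.2],
  travel=[
    [0.001,0.0005,0.03],
    [0.0015,0.0005,0.06],
    [0.0015,0.0005,0.075],
    [0.0015,0.0005,0.08],
    [0.0015,0.0005,0.08],
  ],
  turn=[
    [0,0,0],
    [0,0,0],
    [0,0,0],
    [0,0,0],
    [0,0,0],
  ],
)

```text
t: 15.0
tcp_pos: [0.5087, -0.1565, 0.1814]
tool_rot: [0.276, 0.961, 0.0, -0.001]
force: [-0.2, 0.2, 0.4]
finger_gap: 0.6
gripper_force: 0.0
```

Emit:
apply_moves(
  claw=[-0.3,-0.5,-0.9,-0.9,-0.9],
  travel=[
    [0,0,0],
    [0,0,0],
    [0,0,0],
    [0,0,0],
    [0,0,0],
  ],
  turn=[
    [0,0,0],
    [0,0,0],
    [0,0,0],
    [0,0,0],
    [0,0,0],
  ],
  newtons=25,
)

```text
t: 15.42
tcp_pos: [0.5101, -0.1568, 0.1829]
tool_rot: [0.276, 0.961, -0.0, 0.001]
force: [-0.6, 1.6, 6.7]
finger_gap: 0.181
gripper_force: 29.2
```

```bash
python3 w2.py
```

```text
{'t': 15.4167, 'tcp_pos': [0.5101, -0.1568, 0.1829], 'tool_rot': [0.2758, 0.9612, -0.0001, 0.0014], 'force': [-0.6175, 1.634, 6.72], 'finger_gap': 0.1812, 'gripper_force': 29.1745, 'q': [-0.508, 0.4704, 1.7137, 0.0006, 0.9548, -1.5203]}
torque [0.246 0.019 0.026]
head 147.97809047766347 [ 0.00254398 -0.00085578  0.0035998 ]
```

Emit:
apply_moves(
  claw=[-0.9,-0.9,-0.9,-0.9,-0.9],
  travel=[
    [0,0,0],
    [0,0,0],
    [0,0,0],
    [0,0,0],
    [0,0,0],
  ],
  turn=[
    [0,0,0.02],
    [0,0,0.05],
    [0,0,0.08],
    [0,0,0.11],
    [0,0,0.14],
  ],
)

```text
t: 15.83
tcp_pos: [0.5106, -0.1564, 0.1829]
tool_rot: [0.481, 0.877, 0.001, 0.002]
force: [1.1, 2.8, 5.3]
finger_gap: 0.183
gripper_force: 29.1
```

```bash
python3 w2.py
```

```text
{'t': 15.8333, 'tcp_pos': [0.5106, -0.1564, 0.1829], 'tool_rot': [0.481, 0.8767, 0.0008, 0.0016], 'force': [1.1099, 2.7648, 5.3356], 'finger_gap': 0.1829, 'gripper_force': 29.1073, 'q': [-0.5075, 0.4705, 1.7134, 0.0021, 0.9545, -1.0759]}
torque [ 0.483 -0.184  0.   ]
head 122.49627473903192 [ 0.0017886  -0.00267349  0.00362381]
```

Emit:
apply_moves(
  claw=[-0.9,-0.9,-0.9,-0.9,-0.9],
  travel=[
    [0,0,0],
    [0,0,0],
    [0,0,0],
    [0,0,0],
    [0,0,0],
  ],
  turn=[
    [0,0,0.03],
    [0,0,0.06],
    [0,0,0.09],
    [0,0,0.12],
    [0,0,0.15],
  ],
)

```text
t: 16.25
tcp_pos: [0.5112, -0.1561, 0.1829]
tool_rot: [0.672, 0.74, 0.002, 0.002]
force: [4.2, 4.0, 4.6]
finger_gap: 0.185
gripper_force: 28.9
```

```bash
python3 w2.py
```

```text
{'t': 16.25, 'tcp_pos': [0.5112, -0.1561, 0.1829], 'tool_rot': [0.6725, 0.7401, 0.0018, 0.0018], 'force': [4.2099, 4.0447, 4.6352], 'finger_gap': 0.1845, 'gripper_force': 28.9473, 'q': [-0.5071, 0.4707, 1.713, 0.0033, 0.9537, -0.6047]}
torque [ 0.591 -0.447  0.042]
head 95.48187582350316 [ 0.00014883 -0.00406168  0.00359828]
```

Emit:
apply_moves(
  claw=[-0.9,-0.9,-0.9,-0.9,-0.9],
  travel=[
    [0.0015,0.002,0],
    [0.0015,0.002,0],
    [0.0015,0.002,0],
    [0.0015,0.002,0],
    [0.0015,0.002,0],
  ],
  turn=[
    [0,0,0.025],
    [0,0,0.05],
    [0,0,0.075],
    [0,0,0.1],
    [0,0,0.11],
  ],
)

```text
t: 16.67
tcp_pos: [0.5119, -0.156, 0.1829]
tool_rot: [0.789, 0.614, 0.001, 0.002]
force: [1.3, -0.4, 5.1]
finger_gap: 0.183
gripper_force: 29.0
```

```bash
cat > line.py <<'E'
from h import *
import sys
# sample collar annulus at z=.162 around the axis: dark = black line; seen from scene camera
def prof(C=(.509,-.156)):
    c=snap('scene');g=c['pixels'].max(2).astype(np.float32);hs=cv2.cvtColor(c['pixels'],cv2.COLOR_RGB2HSV)
    out=[]
    for a in range(0,360,6):
        v=[];sat=[]
        for r in np.arange(.022,.0325,.002):
            u=proj(c,np.array([C[0]+r*np.cos(np.radians(a)),C[1]+r*np.sin(np.radians(a)),.162]))
            v.append(cv2.getRectSubPix(g,(1,1),(float(u[0]),float(u[1])))[0,0])
        out.append(int(np.mean(v)))
    return c,out
c,o=prof();print(' '.join(f'{a}:{v}' for a,v in zip(range(0,360,6),o)))
if len(sys.argv)>1: cv2.imwrite('pics/'+sys.argv[1],cv2.resize(cv2.cvtColor(c['pixels'][200:290,200:310],cv2.COLOR_RGB2BGR),None,fx=5,fy=5,interpolation=cv2.INTER_CUBIC))
E
python3 w2.py; python3 line.py ln1.png
```

```text
{'t': 16.6667, 'tcp_pos': [0.5119, -0.156, 0.1829], 'tool_rot': [0.789, 0.6144, 0.0006, 0.0018], 'force': [1.2783, -0.3614, 5.1212], 'finger_gap': 0.1829, 'gripper_force': 29.0262, 'q': [-0.5046, 0.4719, 1.7106, -0.0003, 0.9553, -0.257]}
torque [0.042 0.046 0.036]
head 75.8182475293509 [-0.00153264 -0.00468895  0.00360625]
0:149 6:150 12:150 18:149 24:149 30:148 36:150 42:152 48:154 54:158 60:163 66:167 72:168 78:167 84:163 90:154 96:139 102:128 108:127 114:128 120:128 126:126 132:117 138:96 144:66 150:49 156:47 162:46 168:56 174:76 180:89 186:95 192:97 198:98 204:98 210:98 216:98 222:97 228:97 234:100 240:107 246:114 252:122 258:139 264:151 270:152 276:149 282:148 288:148 294:148 300:148 306:148 312:147 318:147 324:149 330:149 336:135 342:84 348:78 354:130
```

View pics/ln1.png

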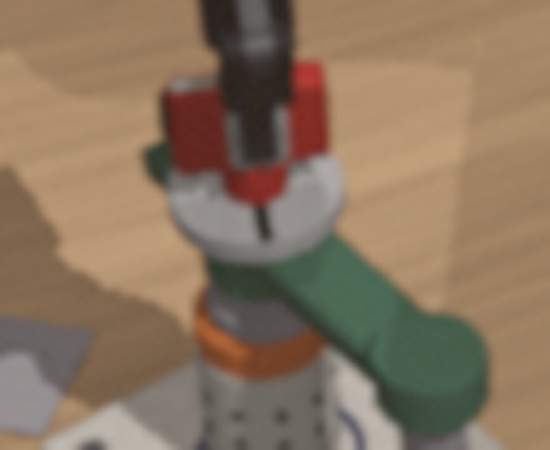

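The picture shows the wing gripped, with the black line square to it at crop (263,222). The line heading of about 345.5° matches the tool's 75.8° − 90°, so there is no slip yet. I'll continue in small steps, tracking the line numerically.

```bash
cat > track.py <<'E'
from h import *
s=manip.sense();R=Ro.from_quat(s['tool_rot']).as_matrix();hd=np.degrees(np.arctan2(R[1,0],R[0,0]))
c=snap('scene');g=c['pixels'].max(2).astype(np.float32);C=(.509,-.156)
A=np.arange(-40,76,1.);V=[]
for a in A:
    t=np.radians(hd-90+a)
    V.append(np.mean([cv2.getRectSubPix(g,(1,1),tuple(map(float,proj(c,np.array([C[0]+r*np.cos(t),C[1]+r*np.sin(t),.162])))))[0,0] for r in np.arange(.023,.033,.002)]))
V=np.array(V);i=V[20:].argmin()+20;w=slice(max(i-8,0),i+9);d=np.clip(np.median(V)-20-V[w],0,None)
print('t',round(s['t'],2),'head',round(hd,1),'line-wing offset',round((A[w]*d).sum()/max(d.sum(),1e-6),1),'min',V[i].round(),'med',np.median(V).round(),'tz',np.round(s['ft_torque'],3),'F',np.round(s['force'],1))
print(V[::5].astype(int))
E
python3 track.py
```

```text
t 16.72 head 75.8 line-wing offset -0.5 min 69.0 med 149.0 tz [ 0.057  0.1   -0.001] F [1.5 0.3 5.9]
[148 147 147 148 149 149 138  98  70 106 140 150 150 149 149 148 148 148
 148 150 153 157 161 165]
```

Emit:
apply_moves(
  claw=[-0.9,-0.9,-0.9,-0.9],
  travel=[
    [0,0,0],
    [0,0,0],
    [0,0,0],
    [0,0,0],
  ],
  turn=[
    [0,0,0.02],
    [0,0,0.045],
    [0,0,0.065],
    [0,0,0.065],
  ],
)

```text
t: 17.1
tcp_pos: [0.5122, -0.1561, 0.1829]
tool_rot: [0.847, 0.532, 0.001, 0.002]
force: [2.1, 0.1, 5.4]
finger_gap: 0.183
gripper_force: 29.1
```

```bash
python3 track.py
```

```text
t 17.1 head 64.2 line-wing offset -0.0 min 69.0 med 149.0 tz [ 0.025 -0.026  0.035] F [2.1 0.1 5.4]
[147 146 147 147 149 149 139 101  69 102 138 149 150 150 149 148 148 148
 149 149 150 151 154 159]
```

Emit:
apply_moves(
  claw=[-0.9,-0.9,-0.9,-0.9],
  travel=[
    [0,0,0],
    [0,0,0],
    [0,0,0],
    [0,0,0],
  ],
  turn=[
    [0,0,0.02],
    [0,0,0.04],
    [0,0,0.06],
    [0,0,0.06],
  ],
)

```text
t: 17.48
tcp_pos: [0.5125, -0.1563, 0.183]
tool_rot: [0.893, 0.45, 0.001, 0.002]
force: [2.1, -0.3, 5.5]
finger_gap: 0.183
gripper_force: 29.0
```

```bash
python3 track.py
```

```text
t 17.48 head 53.5 line-wing offset 2.5 min 67.0 med 149.0 tz [-0.043 -0.097  0.059] F [ 2.1 -0.3  5.5]
[147 147 147 146 148 150 145 122  77  76 121 145 150 150 149 149 148 148
 149 149 150 150 150 153]
```

Emit:
apply_moves(
  claw=[-0.9,-0.9,-0.9],
  travel=[
    [0,0,0],
    [0,0,0],
    [0,0,0],
  ],
  turn=[
    [0,0,0.02],
    [0,0,0.04],
    [0,0,0.04],
  ],
)

```text
t: 17.78
tcp_pos: [0.5127, -0.1564, 0.183]
tool_rot: [0.92, 0.393, 0.002, 0.002]
force: [3.0, -1.0, 4.5]
finger_gap: 0.184
gripper_force: 29.0
```

```bash
python3 track.py
```

```text
t 17.78 head 46.3 line-wing offset 9.7 min 66.0 med 149.0 tz [ 0.011 -0.143  0.055] F [ 3.  -1.   4.5]
[147 146 146 147 147 147 149 149 136  96  66 102 140 149 150 150 149 148
 149 149 149 150 150 154]
```

The collar stopped at heading 56° while the wing turned on, so the clutch has slipped about 10°. A touch more for certainty, then release.

Emit:
apply_moves(
  claw=[-0.9,-0.9,-0.9],
  travel=[
    [0,0,0],
    [0,0,0],
    [0,0,0],
  ],
  turn=[
    [0,0,0.02],
    [0,0,0.025],
    [0,0,0.025],
  ],
)

```text
t: 18.08
tcp_pos: [0.5127, -0.1565, 0.183]
tool_rot: [0.934, 0.357, 0.002, 0.002]
force: [3.4, -1.6, 5.4]
finger_gap: 0.183
gripper_force: 29.0
```

```bash
python3 track.py
```

```text
t 18.08 head 41.8 line-wing offset 14.2 min 66.0 med 148.0 tz [-0.06  -0.123  0.068] F [ 3.4 -1.6  5.4]
[147 147 147 147 147 147 147 149 149 133  91  67 108 141 150 151 150 149
 148 148 149 149 150 152]
```

Emit:
apply_moves(
  claw=[-0.5,-0.2,0.1,0.2,0.2],
  travel=[
    [0,0,0],
    [0,0,0],
    [0,0,0],
    [0,0,0],
    [0,0,0],
  ],
  turn=[
    [0,0,0],
    [0,0,0],
    [0,0,0],
    [0,0,0],
    [0,0,0],
  ],
)

```text
t: 18.55
tcp_pos: [0.5103, -0.1551, 0.1812]
tool_rot: [0.934, 0.357, -0.0, -0.0]
force: [0.7, -0.0, 0.5]
finger_gap: 0.601
gripper_force: 0.0
```

Emit:
apply_moves(
  claw=[0.2,0.2,0.2,0.2,0.2],
  travel=[
    [0,0,-0.02],
    [0,0,-0.05],
    [0,0,-0.09],
    [0,0,-0.12],
    [0,0,-0.12],
  ],
  turn=[
    [0,0,0],
    [0,0,0],
    [0,0,0],
    [0,0,0],
    [0,0,0],
  ],
)

```text
t: 18.97
tcp_pos: [0.5135, -0.1567, 0.2826]
tool_rot: [0.934, 0.357, 0.003, 0.004]
force: [1.9, 0.1, -0.7]
finger_gap: 0.596
gripper_force: 0.0
```

Emit:
apply_moves(
  claw=[0.2,0.2,0.2,0.2,0.2],
  travel=[
    [0,-0.04,-0.02],
    [0,-0.08,-0.02],
    [0,-0.12,-0.02],
    [0.04,-0.14,-0.02],
    [0.08,-0.16,-0.02],
  ],
  turn=[
    [0,0,0],
    [0,0,0],
    [0,0,0],
    [0,0,0],
    [0,0,0],
  ],
)

```text
t: 19.38
tcp_pos: [0.4708, -0.0161, 0.2929]
tool_rot: [0.935, 0.355, -0.001, -0.001]
force: [1.4, -1.0, -0.2]
finger_gap: 0.601
gripper_force: 0.0
```

```bash
python3 - <<'E'
from h import *
import sys; sys.path.insert(0,'.')
import wing; st(); t=snap('top'); wing.wing(t)
c=snap('scene');g=c['pixels'].max(2).astype(np.float32);C=(.509,-.156)
print('collar',[(a,int(np.mean([cv2.getRectSubPix(g,(1,1),tuple(map(float,proj(c,np.array([C[0]+r*np.cos(np.radians(a)),C[1]+r*np.sin(np.radians(a)),.162])))))[0,0] for r in np.arange(.023,.033,.002)]))) for a in range(-60,12,4)])
for n,lo,hi in(('green',(40,90,50),(85,255,255)),('blue',(95,100,50),(125,255,255)),('orange',(5,150,80),(20,255,255))):
    for b in blobs(c,lo,hi,100,(180,170,520,300)): print(n,b[0],b[1])
E
```

```text
{'t': 19.4333, 'tcp_pos': [0.4738, -0.0105, 0.2932], 'tool_rot': [0.9339, 0.3575, 0.0017, -0.0023], 'force': [1.7918, 2.7721, 0.6765], 'finger_gap': 0.5976, 'gripper_force': 0.0, 'q': [-0.2622, 0.2435, 1.7189, 0.0061, 1.1792, 0.575]}
red n 220 mean [ 506.4 -154.9] rect [ 505.1 -152.9] [59.2 25.6] head -138.5
collar [(-60, 146), (-56, 148), (-52, 149), (-48, 148), (-44, 140), (-40, 117), (-36, 81), (-32, 69), (-28, 99), (-24, 132), (-20, 147), (-16, 150), (-12, 150), (-8, 150), (-4, 149), (0, 148), (4, 148), (8, 148)]
green [438, 179, 23, 17, 320] [449.2, 186.9]
blue [380, 190, 22, 18, 300] [390.5, 198.0]
orange [239, 262, 25, 13, 124] [249.7, 270.0]
```

```bash
python3 -c "
from h import *
print(manip.sign_off())"
```

```text
the job is handed in; nothing more can be done
None
```

I handed the job in at about 19.5 s: the orange-lid mould stands upright in the blue circle (about 2–3 mm off centre by camera), the green arm is against its stop, and the red wing screw is tightened until its clutch slipped about 15°, then released.

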